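# Put the stray stationery back in the two desk trays

## Robot

A 6-joint arm with a two-finger parallel gripper is mounted at the origin on the work surface; the furniture and walls round the work are solid. World frame = base frame: x ahead of the robot, y to its left, z up, the work surface at z = 0. Lengths are in m, angles in rad, forces in N, time in s.
With the tool pointing down it reaches from about 0.325 to 0.925 m from the base axis. Payload 3.1 kg.
Tool frame: the origin (TCP) lies on the centre line of the jaws, within the pads' length; the fingertips stand robot.tips_ahead ahead of it and the grasp point (between the pads) lies 11 mm behind it (robot.tips_ahead is the distance from the TCP to the fingertips, in m); z points along the fingers, y is the line along which they close (so a half turn about z gives the same grasp; the last joint's range is limited). The gripper opens to 85 mm and grips with 20 to 120 N. Pads are 22 mm wide; open, the fingers measure 114 mm over their backs; the gripper's body (76 mm by 85 mm) begins 54 mm behind the grasp point. The pads swing forward as they close: fully open they stand 13 mm farther back than shut.
Start: joints at [-1.432, 0.217, 1.613, -0, 1.311, -0.112], TCP at [0.155, -0.605, 0.239] pointing down, gripper open.
Joint ranges: [-2.75, 2.75], [-0.78, 2.1], [0.31, 2.55], [-1.13, 4.27], [0.13, 2.63], [-2.58, 2.58]. Speed limits (rad/s): [2.79, 2.79, 3.14, 3.14, 3.14, 3.14].

## Interface

Orientations are given as a unit quaternion [x, y, z, w].
In Python, from workcell import robot gives the robot as it stands.
- The arm moves only by the tool apply_moves, never from a script. Its argument "deltas" is a list of rows, each a list of 3 entries, a list of its own where there are three numbers: the shift along the tool's x, y, z in cm, then the turn about the tool's z in rad, then the closure, from 0 (fully open) to 1 (shut). In form: [[[dx, dy, dz], spin, hand], ...]. A call has 1 to 12 rows; each row is the pose to reach, as a shift and turn from the pose commanded when the call began, along the tool's axes at that moment; what a row does not reach only later rows make up. A row lasts 1/12 s, in which the tool goes at most 41.7 mm and 7.16 degrees, less where a joint would pass 70% of its speed; a pose out of reach is approached as far as the arm can. A call with a gripper value outside its range is refused whole. The fingers move at their own pace and stop on an object; "newtons" is the grip in N (left out, the last holds). Time passes only in rows, so rows that repeat a pose let the fingers close. It gives the time, the measured TCP pose, the force, the opening and the grip force at its end, in the units of the state.
- robot.state(): the state, without advancing time (a new reading comes with each control period).
- robot.snapshot(name): name is "scene" or "top" or "wrist"; returns a dict with "color" (384x512x3 uint8, blue, green, red), "depth" (384x512 float32, m along the optical axis (not along the pixel's ray), 0 where there is no reading), "fx", "fy", "cx", "cy" (pixels), "world_to_cam" (4x4, takes a point from world to camera coordinates). Camera axes: x right, y down, z forward; pixel columns grow to the right and rows downward; lengths in m; the calibration is good to about 2 mm. A picture is of the moment at which its call begins.
- robot.close_job(): hands the job in; it is judged then, once.
Trained networks look in a picture, given as the dict that the camera call returned (one of the last four; its "shot" number tells which), for a name from the list of things; names that differ only in an ending like _2 or _b are one class to them, and where a whole thing is asked for, a point or a joint stands for the part that bears it (a point fixed in the world has none). Each returns a list of dicts, best first, with "p" (0 to 1); they miss things now and then, are a little off and sometimes report something else, mostly with a low value. They report only what shows in the picture. A call takes as long as a camera call.
- robot.look_for(picture, thing): "rect" ([left, top, right, bottom] as shares, 0 to 1, of the picture: columns of its width, rows of its height, round what is visible of it).
The state is a dict: "clock": time; "qpos": joint angles; "joint_velocities": joint speeds; "tau": joint torques, N m; "tcp_pos": TCP position; "eef_rot": TCP orientation; "ft_force": force on the tool from outside, world axes, zero at the start; "wrist_torque": the same for the moment, N m; "opening": finger opening in m; "gripper_force": force on a finger pad.
Only numpy, scipy, OpenCV 4.12 (cv2) and the standard library are available. Lean on these libraries where they do the work, as an engineer would, in place of code of your own. Each camera call takes 0.05 s, during which the arm holds its last target. There are 200 camera calls.

## Task

Tidy the desk: lay the marker pen in the long compartment of the black pen tray and the eraser flat in its short compartment; lay the tape measure flat in the short bay of the grey tool tray and stand the stapler on its base in the long bay. The stapler has been left open: press its arm fully shut before you put it into the tray. Do not disturb the mug or the sticky-note pad.

Things in the scene. Friction and masses are not known exactly. Their poses are not given: they have to be found in the camera images.
- marker_mid (a point): White marker pen with a blue cap, lying on the desk, 135 mm long, 16 mm thick, 20 g. This point is its centre, 8 mm above what it lies on; its y axis runs along the pen, level. It may roll a little.
- eraser_mid (a point): Small block eraser in a brown sleeve, 23 x 55 x 13 mm (x, y, z). This point is its centre, 6.5 mm above what it lies on; y along its length, z up.
- tape_measure_mid (a point): Pocket tape measure lying flat, yellow case with black top, 60 x 66 x 31 mm (x, y, z), 0.19 kg, rounded corners. This point is its centre, 15 mm above what it lies on; z up. A small hook stands 2 mm out of its -y side.
- stapler_mid (a point): Stapler standing on its base, red arm over black base, 0.17 kg; shut it is 150 x 34 x 42 mm (x, y, z). This point is the middle of the shut stapler, 21 mm above what it stands on; -x points to the nose (the open end), +x to the hinge at the rear, z up. The base is 34 mm wide and 7 mm high, the arm 24 mm wide and, when shut, 24 to 42 mm up; the arm's cross hinge lies 58 mm from this point along +x, 24 mm above the underside.
- stapler_arm (a joint): Opening of the stapler's arm about its rear hinge, rad: 0 shut, up to 0.87 (nose raised). The hinge is stiff: the arm stays where it is left, and 2 to 3 N straight down on its top face closes it, to a hard stop at 0.
- stapler_nose (a point): Point on the top face of the stapler's arm, 108 mm ahead of its hinge, on the centre line, moving with the arm; 42 mm above the stapler's underside when the arm is shut (about 110 to 135 mm when open at the start). Pressing straight down where it stands at the start shuts the arm.
- pen_tray: Black open pen tray, fixed to the desk, 116 x 216 x 20 mm (x, y, z), origin in the middle of its underside (2.5 mm above the desk), z up, y along the tray. Floor 2 mm thick, outer walls 2 mm thick and 20 mm high, and one 2 mm wide, 16 mm high divider across it at y = -49 mm. The long compartment, 112 x 154 mm inside, is centred at y = +29 mm, the short one, 112 x 56 mm inside, at y = -78 mm (tray frame, both x = 0).
- tool_tray: Grey open tool tray, the larger of the two, fixed to the desk, 130 x 290 x 20 mm (x, y, z), origin in the middle of its underside (2.5 mm above the desk), z up, y along the tray. Floor 3 mm thick, outer walls 3 mm thick and 20 mm high, and one 3 mm wide, 16 mm high divider across it at y = -36.5 mm. The long bay, 124 x 177 mm inside, is centred at y = +53.5 mm, the short one, 124 x 104 mm inside, at y = -90 mm (tray frame, both x = 0).
- mug: White mug, 92 x 127 x 95 mm with its handle, a bystander; origin under its middle. (Also in the room, at the right of the work: a monitor pole 40 mm thick, 0.5 m tall, at x = 0.375, y = -0.245 m in the world, its screens behind it. Pass it nearer the base.)
- note_pad: Pad of square sticky notes, 75 x 77 x 12 mm, a bystander; origin under its middle.

How it is judged:
By the outcome, as a careful person would: the job done as asked, in the order asked, and still so for the second after the job is handed in, with the robot touching nothing.
It also fails if it takes over 118 s, if anything falls off the work surface, if the arm or the gripper's body presses on something with over 40 N, if the wrist force passes 120 N, or if a joint passes its speed limit or range.

## Working session

There is one attempt and no reset: what is moved stays moved. The work goes in short steps, Python scripts to look and compute and a tool call to move; the robot and the scene stay as the last step left them, time stands still between calls to the robot, and variables do not carry over. Pictures are saved under pics/ and viewed, at most 15 in all, crops included, and the job is handed in when it is done.

Besides the shell and the picture viewer there is one more tool, called after "Emit:" as name(argument=value, ...), one argument or row to a line, values as JSON. apply_moves: Moves the arm, as the interface text tells. Its arguments: {"type":"object","properties":{"deltas":{"type":"array"},"newtons":{"type":"number"}},"required":["deltas"]}

```bash
mkdir -p pics; ls; python3 - <<'E'
from workcell import robot
import cv2,numpy as np
s=robot.state();print({k:np.round(v,3).tolist() for k,v in s.items()},robot.tips_ahead)
for n in("top","scene"):
    p=robot.snapshot(n);cv2.imwrite(f"pics/{n}0.png",cv2.resize(p["color"],(800,600)))
    np.savez(f"/tmp/{n}.npz",**p)
    print(n,p["fx"],p["cx"],p["cy"],np.round(p["world_to_cam"],3).tolist())
    for t in["marker_mid","eraser_mid","tape_measure_mid","stapler_mid","pen_tray","tool_tray","mug","note_pad"]:
        print(t,[(round(d["p"],2),np.round(np.array(d["rect"])*[512,384,512,384]).tolist()) for d in robot.look_for(p,t)[:2]])
E
```

```text
pics
{'clock': 0.0, 'qpos': [-1.432, 0.218, 1.615, -0.0, 1.311, -0.112], 'joint_velocities': [0.0, 0.001, 0.0, -0.0, 0.001, -0.0], 'tau': [-0.001, -39.685, -30.386, -0.0, 0.01, 0.0], 'tcp_pos': [0.155, -0.605, 0.238], 'eef_rot': [0.992, 0.125, -0.0, -0.001], 'ft_force': [-0.48, 0.657, -0.704], 'wrist_torque': [-0.005, -0.01, 0.023], 'gripper_force': 0.0, 'opening': 0.085} 0.008
top 417.1073935917175 245.0495912535564 194.13578080429832 [[0.002, -1.0, -0.027, 0.133], [-0.994, 0.001, -0.11, 0.563], [0.11, 0.027, -0.994, 0.845], [0.0, 0.0, 0.0, 1.0]]
marker_mid [(0.63, [180.0, 94.0, 227.0, 140.0]), (0.61, [216.0, 139.0, 225.0, 200.0])]
eraser_mid [(0.74, [265.0, 156.0, 286.0, 188.0])]
tape_measure_mid [(0.91, [204.0, 231.0, 239.0, 264.0]), (0.56, [268.0, 213.0, 289.0, 272.0])]
stapler_mid [(0.92, [266.0, 213.0, 286.0, 284.0])]
pen_tray [(0.77, [323.0, 168.0, 385.0, 275.0])]
tool_tray [(0.95, [110.0, 147.0, 181.0, 290.0])]
mug [(0.79, [227.0, 69.0, 285.0, 118.0])]
note_pad [(0.84, [179.0, 93.0, 227.0, 139.0]), (0.49, [268.0, 158.0, 285.0, 187.0])]
scene 465.6612436135711 248.96569861469226 191.00544377802044 [[-0.641, -0.767, -0.024, 0.454], [-0.399, 0.36, -0.843, 0.245], [0.656, -0.531, -0.537, 0.813], [0.0, 0.0, 0.0, 1.0]]
marker_mid [(0.55, [197.0, 206.0, 228.0, 231.0])]
eraser_mid []
tape_measure_mid [(0.72, [245.0, 236.0, 279.0, 264.0])]
stapler_mid [(0.58, [272.0, 188.0, 325.0, 245.0]), (0.17, [287.0, 169.0, 380.0, 222.0])]
pen_tray [(0.62, [281.0, 172.0, 379.0, 222.0])]
tool_tray []
mug [(0.6, [176.0, 148.0, 211.0, 194.0])]
note_pad [(0.49, [167.0, 192.0, 191.0, 208.0])]
```

View pics/top0.png

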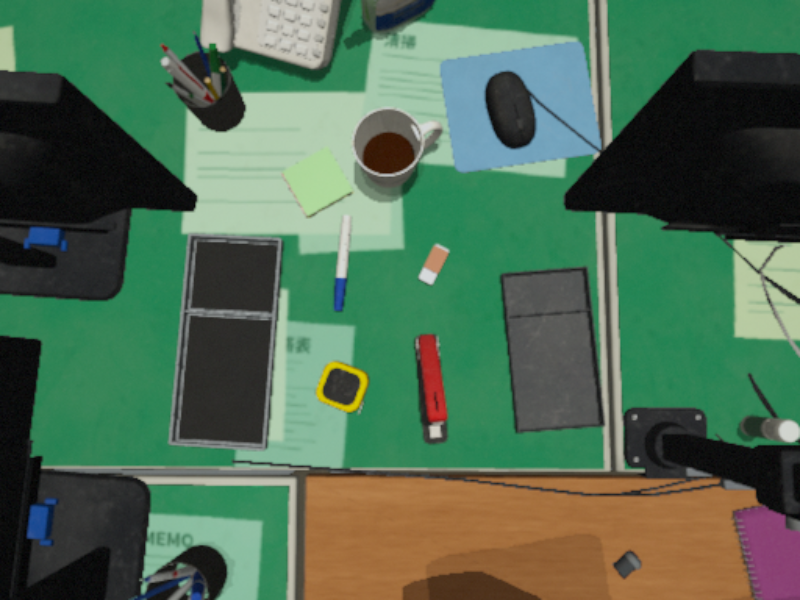

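View pics/scene0.png

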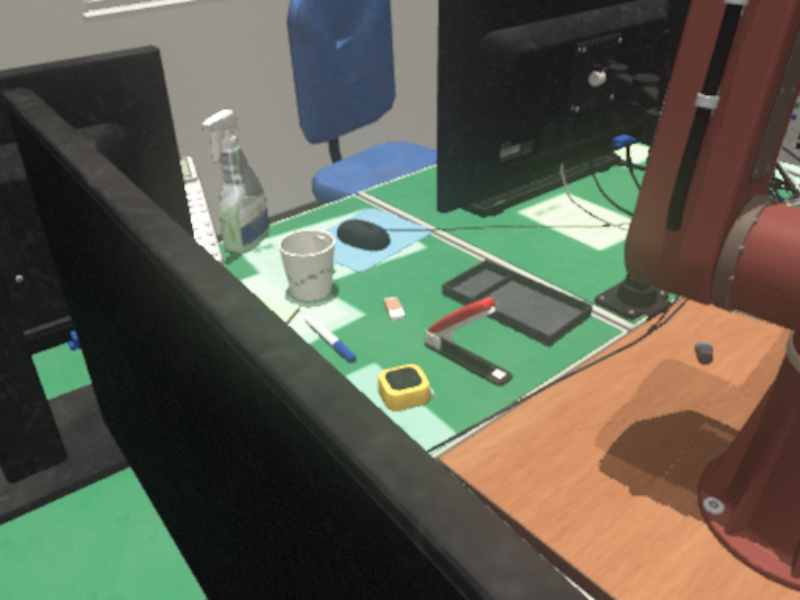

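The top view shows the stapler open, with its nose toward the robot and its hinge at about (428,340). The tape is at (342,386), the marker at (343,262) and the eraser at (434,264). The tool tray is on the left and the pen tray on the right, both with the short compartment at the far end.

```bash
cat > h.py <<'E'
import numpy as np,cv2
def rays(p,uv,z):
    """pixels -> world points on plane height z"""
    uv=np.atleast_2d(uv).astype(float);T=np.array(p["world_to_cam"]);R,t=T[:3,:3],T[:3,3]
    d=np.c_[(uv[:,0]-p["cx"])/p["fx"],(uv[:,1]-p["cy"])/p["fy"],np.ones(len(uv))]@R
    o=-R.T@t
    return o+d*((z-o[2])/d[:,2])[:,None]
def cloud(p):
    T=np.array(p["world_to_cam"]);R,t=T[:3,:3],T[:3,3];D=np.array(p["depth"])
    v,u=np.mgrid[:D.shape[0],:D.shape[1]]
    c=np.stack([(u-p["cx"])/p["fx"]*D,(v-p["cy"])/p["fy"]*D,D],-1)
    return (c-t)@R
def hsv(p): return cv2.cvtColor(np.ascontiguousarray(p["color"]),cv2.COLOR_BGR2HSV)
def big(m,box=None):
    m=m.astype(np.uint8)
    if box is not None:
        k=np.zeros_like(m);l,t,r,b=box;k[t:b,l:r]=1;m=m*k
    n,L,S,_=cv2.connectedComponentsWithStats(m)
    return L==1+np.argmax(S[1:,4]) if n>1 else m>0
def rect(p,m,z):
    c=max(cv2.findContours(m.astype(np.uint8),cv2.RETR_EXTERNAL,cv2.CHAIN_APPROX_NONE)[0],key=cv2.contourArea)
    w=rays(p,c[:,0],z)[:,:2]
    (a,s,ang)=cv2.minAreaRect((w*1000).astype(np.float32))
    ang=np.radians(ang)
    if s[0]<s[1]: s=s[::-1];ang+=np.pi/2
    return np.round(np.array(a)/1000,4),np.round(s,1),round((ang+np.pi/2)%np.pi-np.pi/2,3) # centre, mm, long axis angle
E
python3 - <<'E'
from h import *
p=dict(np.load("/tmp/top.npz"));H=hsv(p);h,s,v=[H[...,i].astype(int) for i in range(3)]
C=cloud(p);D=p["depth"]
print("desk z",np.median(C[200:210,240:255,2]),"nan",(D==0).mean())
fg=~((h>45)&(h<95)&(s>60))
def go(n,m,box,z):
    m=big(m,box);print(n,m.sum(),rect(p,m,z),"zmed",np.round(np.percentile(C[m][:,2],[5,50,95]),3))
green=(h>40)&(h<95)&(s>60)
go("tape",(h>15)&(h<38)&(s>100)|((v<60)),(198,225,242,270),.025)
go("stapler red",((h<8)|(h>170))&(s>120),(255,205,296,285),.03)
go("eraser",~green,(260,150,292,188),.013)
go("marker",~((h>40)&(h<90)),(205,134,232,203),.008)
go("pentray",(v<110)&(s<90),(310,160,395,285),.0225)
go("tooltray",(s<70)&(v<170),(100,140,190,295),.0225)
m=big(((h<8)|(h>170))&(s>120),(255,205,296,285));Q=C[m];Q=Q[np.argsort(Q[:,0])]
for q in np.array_split(Q,8):print(np.round(np.median(q,0),3))
E
```

```text
desk z 0.0010610016577583252 nan 0.004221598307291667
tape 755 (array([0.4529, 0.1881]), array([63. , 58.7]), np.float64(1.199)) zmed [0.025 0.029 0.032]
stapler red 668 (array([0.4643, 0.0679]), array([115.8,  26.2]), np.float64(0.12)) zmed [0.007 0.083 0.119]
eraser 284 (array([0.6206, 0.0641]), array([55.9, 23.3]), np.float64(-0.465)) zmed [0.001 0.011 0.014]
marker 309 (array([0.6239, 0.1919]), array([133.2,  15.7]), np.float64(-0.063)) zmed [0.008 0.013 0.016]
pentray 5731 (array([ 0.5035, -0.0939]), array([214.5, 117.5]), np.float64(0.079)) zmed [0.001 0.004 0.018]
tooltray 8598 (array([0.5155, 0.3461]), array([292.2, 136. ]), np.float64(-0.059)) zmed [0.002 0.005 0.021]
[0.419 0.068 0.118]
[0.43  0.067 0.112]
[0.443 0.068 0.103]
[0.456 0.071 0.093]
[0.467 0.071 0.081]
[0.481 0.072 0.068]
[0.496 0.073 0.055]
[0.513 0.074 0.036]
```

Emit:
apply_moves(
  deltas=[
    [[0,-30,0],0,0],
    [[0,-30,0],0,0],
    [[0,-30,0],0,0],
    [[0,-30,0],0,0],
    [[0,-30,0],0,0],
    [[0,-30,0],0,0],
    [[0,-30,0],0,0],
    [[0,-30,0],0,0],
  ],
)

```text
clock: 1.57
tcp_pos: [0.08, -0.3092, 0.2376]
eef_rot: [0.992, 0.125, -0.0, -0.002]
ft_force: [-0.2, -0.5, 0.2]
opening: 0.085
gripper_force: 0.0
```

Emit:
apply_moves(
  deltas=[
    [[12.6,-0.8,0],0,0],
    [[12.6,-0.8,0],0,0],
    [[12.6,-0.8,0],0,0],
    [[12.6,-0.8,0],0,0],
    [[21.4,-6.8,0],0,0],
    [[21.4,-6.8,0],0,0],
    [[21.4,-6.8,0],0,0],
    [[21.4,-6.8,0],0,0],
    [[30.6,-18.9,0],0,0],
    [[30.6,-18.9,0],0,0],
    [[30.6,-18.9,0],0,0],
    [[30.6,-18.9,0],0,0],
  ],
)

```text
clock: 2.57
tcp_pos: [0.3306, -0.0544, 0.2396]
eef_rot: [0.992, 0.125, 0.001, 0.0]
ft_force: [0.4, -0.4, -0.8]
opening: 0.0851
gripper_force: 0.0
```

Emit:
apply_moves(
  deltas=[
    [[9.7,-9.9,0],0.19,1],
    [[9.7,-9.9,0],0.19,1],
    [[9.7,-9.9,0],0.19,1],
    [[9.7,-9.9,0],0.19,1],
    [[9.7,-9.9,0],0.19,1],
    [[9.7,-9.9,0],0.19,1],
  ],
)

```text
clock: 3.07
tcp_pos: [0.3999, 0.0642, 0.2392]
eef_rot: [0.999, 0.032, -0.0, 0.0]
ft_force: [-0.1, -0.6, -0.3]
opening: 0.0124
gripper_force: 0.0
```

```bash
python3 - <<'E'
from workcell import robot
from h import *
s=robot.state();print(s["clock"],np.round(s["tcp_pos"],4),np.round(s["eef_rot"],3),np.round(s["ft_force"],2),robot.tips_ahead)
p=robot.snapshot("wrist");cv2.imwrite("pics/w1.png",p["color"]);T=np.array(p["world_to_cam"]);print(p["fx"],-T[:3,:3].T@T[:3,3],T[2,:3])
H=hsv(p);h,ss,v=[H[...,i].astype(int) for i in range(3)];C=cloud(p)
m=big(((h<8)|(h>170))&(ss>120));Q=C[m];Q=Q[np.argsort(Q[:,0])]
for q in np.array_split(Q,8):print(np.round(np.median(q,0),3))
E
```

```text
3.0667 [0.3999 0.0642 0.2392] [ 0.999  0.032 -0.     0.   ] [-0.14 -0.58 -0.29] 0.008
329.05160122684185 [0.48110248 0.06898324 0.37368166] [-0.3158567  -0.02018442 -0.94859218]
[0.419 0.066 0.119]
[0.431 0.067 0.113]
[0.442 0.068 0.105]
[0.453 0.069 0.095]
[0.466 0.07  0.084]
[0.479 0.07  0.073]
[0.493 0.072 0.059]
[0.51  0.074 0.04 ]
```

View pics/w1.png

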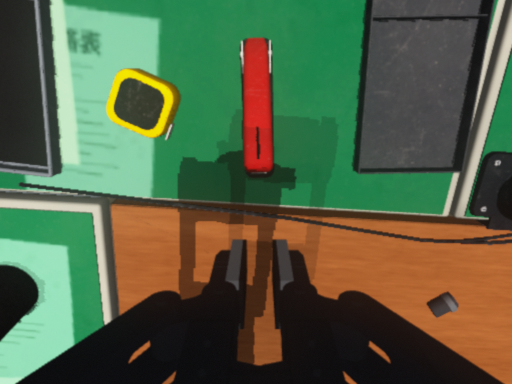

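Emit:
apply_moves(
  deltas=[
    [[3.7,0,8],0,1],
    [[3.7,0,8],0,1],
    [[3.7,0,8],0,1],
    [[3.7,0,8],0,1],
    [[3.7,0,8],0,1],
  ],
)

```text
clock: 3.53
tcp_pos: [0.4362, 0.0651, 0.1599]
eef_rot: [1.0, 0.029, -0.0, 0.0]
ft_force: [0.8, 0.0, -0.5]
opening: 0.0003
gripper_force: 0.0
```

Emit:
apply_moves(
  deltas=[
    [[0,-0.3,2],0,1],
    [[0,-0.3,4],0,1],
    [[0,-0.3,5],0,1],
    [[0,-0.3,6],0,1],
    [[0,-0.3,7],0,1],
    [[0,-0.3,8],0,1],
    [[0,-0.3,9],0,1],
    [[0,-0.3,9.8],0,1],
    [[0,-0.3,10.4],0,1],
    [[0,-0.3,10.8],0,1],
    [[0,-0.3,11],0,1],
    [[0,-0.3,11],0,1],
  ],
)

```text
clock: 4.53
tcp_pos: [0.4361, 0.0694, 0.0492]
eef_rot: [1.0, 0.03, -0.001, -0.0]
ft_force: [-0.1, -0.6, -0.0]
opening: -0.0
gripper_force: 0.0
```

Emit:
apply_moves(
  deltas=[
    [[0,0,0.1],0,1],
    [[0,0,0.2],0,1],
    [[0,0,0.3],0,1],
    [[0,0,0.3],0,1],
  ],
)

```text
clock: 4.87
tcp_pos: [0.4367, 0.0695, 0.0487]
eef_rot: [1.0, 0.031, -0.001, 0.0]
ft_force: [-8.0, -0.3, 21.5]
opening: -0.0
gripper_force: 10.4
```

Emit:
apply_moves(
  deltas=[
    [[0,0,-4],0,0],
    [[0,0,-8],0,0],
    [[-2,0,-12],0,0],
    [[-4,0,-16],0,0],
    [[-4,0,-17],0,0],
    [[-4,0,-17],0,0],
    [[-4,0,-17],0,0],
  ],
)

```text
clock: 5.45
tcp_pos: [0.3976, 0.067, 0.2177]
eef_rot: [1.0, 0.03, 0.002, 0.0]
ft_force: [-1.2, -0.2, -0.9]
opening: 0.0829
gripper_force: 0.0
```

```bash
python3 - <<'E'
from workcell import robot
from h import *
s=robot.state();print(s["clock"],np.round(s["tcp_pos"],4),np.round(s["eef_rot"],3),robot.tips_ahead)
p=robot.snapshot("wrist");cv2.imwrite("pics/w2.png",p["color"])
H=hsv(p);h,ss,v=[H[...,i].astype(int) for i in range(3)];C=cloud(p)
m=big(((h<8)|(h>170))&(ss>120));m2=m&(C[...,2]>.035);Q=C[m];Q=Q[np.argsort(Q[:,0])]
for q in np.array_split(Q,6):print(np.round(np.median(q,0),4))
print(rect(p,m,.042), rect(p,m2,.042),np.ptp(Q,0))
m=big(((h>15)&(h<38)&(ss>100)));print("tape",rect(p,m,.025))
E
```

```text
5.45 [0.3976 0.067  0.2177] [1.    0.03  0.002 0.   ] 0.008
[0.3923 0.0638 0.0376]
[0.4183 0.0657 0.0401]
[0.4422 0.0681 0.0404]
[0.4644 0.0698 0.0408]
[0.4844 0.0715 0.0394]
[0.5052 0.0736 0.0368]
(array([0.4471, 0.0684]), array([138. ,  24.6]), np.float64(0.092)) (array([0.4471, 0.068 ]), array([137.5,  23.4]), np.float64(0.091)) [0.14408645 0.03472488 0.34773019]
tape (array([0.4518, 0.1868]), array([68. , 61.6]), np.float64(1.208))
```

View pics/w2.png

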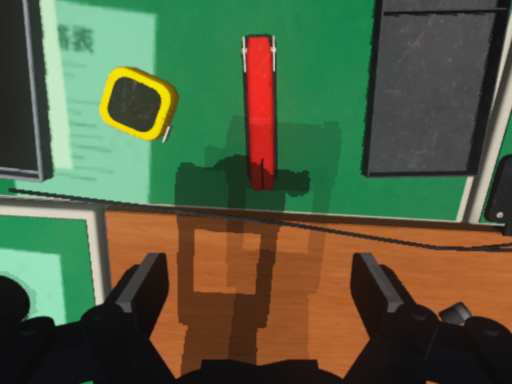

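Emit:
apply_moves(
  deltas=[
    [[5.7,0.1,4],-0.03,0],
    [[5.7,0.1,8],-0.03,0],
    [[5.7,0.1,12],-0.03,0],
    [[5.7,0.1,15],-0.03,0],
    [[5.7,0.1,17],-0.03,0],
    [[5.7,0.1,18.5],-0.03,0],
    [[5.7,0.1,19.3],-0.03,0],
    [[5.7,0.1,19.7],-0.03,0],
    [[5.7,0.1,19.7],-0.03,0],
  ],
  newtons=40,
)

```text
clock: 6.25
tcp_pos: [0.4522, 0.0694, 0.0178]
eef_rot: [0.999, 0.045, -0.002, -0.0]
ft_force: [-0.1, 0.3, 0.6]
opening: 0.085
gripper_force: 0.0
```

Emit:
apply_moves(
  deltas=[
    [[0,0,0],0,1],
    [[0,0,0],0,1],
    [[0,0,0],0,1],
    [[0,0,0],0,1],
    [[0,0,0],0,1],
    [[0,0,0],0,1],
    [[0,0,0],0,1],
    [[0,0,0],0,1],
    [[0,0,0],0,1],
  ],
)

```text
clock: 7.0
tcp_pos: [0.4541, 0.0694, 0.0202]
eef_rot: [0.999, 0.045, 0.001, 0.0]
ft_force: [-1.7, 0.0, 6.2]
opening: 0.0225
gripper_force: 39.3
```

Emit:
apply_moves(
  deltas=[
    [[0,0,-2],0,1],
    [[0,0,-5],0,1],
    [[0,0,-9],0,1],
    [[0,0,-13],0,1],
    [[0,0,-16],0,1],
    [[0,0,-16],0,1],
    [[0,0,-16],0,1],
  ],
)

```text
clock: 7.58
tcp_pos: [0.4549, 0.0695, 0.1814]
eef_rot: [0.999, 0.045, 0.003, 0.0]
ft_force: [0.0, -0.5, -2.6]
opening: 0.0225
gripper_force: 40.0
```

```bash
python3 - <<'E'
from workcell import robot
from h import *
for n in("top","scene"):
    p=dict(np.load(f"/tmp/{n}.npz"));C=cloud(p)[p["depth"]>0]
    k=(C[:,0]>.25)&(C[:,0]<.8)&(C[:,1]>.3)&(C[:,1]<.7)&(C[:,2]>.08)
    Q=C[k];print(n,len(Q))
    for x in np.arange(.25,.8,.1):
        q=Q[(Q[:,0]>=x)&(Q[:,0]<x+.1)]
        if len(q):print(round(x,2),"miny",np.percentile(q[:,1],[0,2,50]).round(3),"z",np.percentile(q[:,2],[2,98]).round(3))
p=robot.snapshot("wrist");cv2.imwrite("pics/w3.png",p["color"])
E
```

```text
top 13100
0.25 miny [0.487 0.493 0.515] z [0.172 0.235]
0.35 miny [0.506 0.509 0.512] z [0.142 0.249]
0.45 miny [0.535 0.536 0.538] z [0.141 0.217]
0.55 miny [0.423 0.426 0.458] z [0.098 0.371]
0.65 miny [0.353 0.354 0.381] z [0.164 0.462]
scene 22471
0.25 miny [0.551 0.557 0.576] z [0.153 0.489]
0.35 miny [0.544 0.55  0.569] z [0.152 0.488]
0.45 miny [0.54  0.545 0.564] z [0.152 0.488]
0.55 miny [0.423 0.435 0.57 ] z [0.087 0.373]
0.65 miny [0.358 0.361 0.414] z [0.258 0.461]
```

View pics/w3.png

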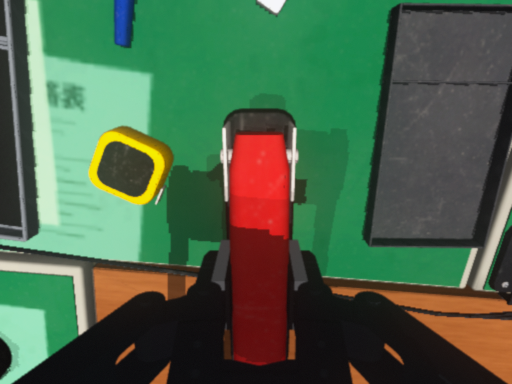

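Emit:
apply_moves(
  deltas=[
    [[4.3,-27.6,0],0.15,1],
    [[4.3,-27.6,0],0.15,1],
    [[4.3,-27.6,0],0.15,1],
    [[4.3,-27.6,0],0.15,1],
    [[4.3,-27.6,0],0.15,1],
    [[4.3,-27.6,0],0.15,1],
    [[4.3,-27.6,0],0.15,1],
    [[4.3,-27.6,0],0.15,1],
    [[4.3,-27.6,0],0.15,1],
  ],
)

```text
clock: 8.38
tcp_pos: [0.4689, 0.3488, 0.1756]
eef_rot: [1.0, -0.028, -0.003, 0.002]
ft_force: [0.8, -0.6, -2.1]
opening: 0.0226
gripper_force: 40.4
```

```bash
python3 - <<'E'
from workcell import robot
from h import *
s=robot.state();print(np.round(s["tcp_pos"],4),np.round(s["eef_rot"],3))
p=dict(np.load("/tmp/top.npz"))
C=cloud(p);print("base nose px", rays(p,[[278.4,281.6]],.007),)
p=robot.snapshot("wrist");cv2.imwrite("pics/w4.png",p["color"]);np.savez("/tmp/w4.npz",**p)
C=cloud(p);
# stapler points: profile near tcp
t=s["tcp_pos"];k=(abs(C[...,1]-t[1])<.02)&(C[...,2]>.1)&(C[...,2]<.25)&(p["depth"]>0)
print("stapler x rel tcp",np.percentile(C[k][:,0]-t[0],[0,1,99,100]).round(4))
E
```

```text
[0.4689 0.3488 0.1756] [ 1.    -0.028 -0.003  0.002]
base nose px [[0.37997339 0.06266977 0.007     ]]
stapler x rel tcp [-0.0712 -0.0362  0.0679  0.0701]
```

View pics/w4.png

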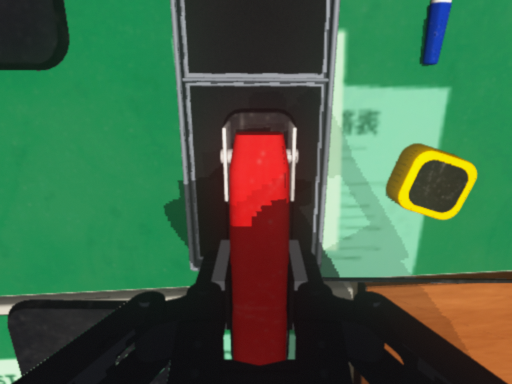

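```bash
python3 - <<'E'
from h import *
p=dict(np.load("/tmp/w4.npz"))
print("divider top",rays(p,[[189,77],[325,77],[257,77]],.0185).round(4))
print("near outer corner",rays(p,[[196,271],[318,262]],.0225).round(4))
print("side walls outer",rays(p,[[181,100],[330,100],[188,200],[322,200]],.0225).round(4))
E
```

```text
divider top [[0.5559 0.4017 0.0185]
 [0.5495 0.2881 0.0185]
 [0.5527 0.3449 0.0185]]
near outer corner [[0.3725 0.4168 0.0225]
 [0.3756 0.2945 0.0225]]
side walls outer [[0.538  0.4099 0.0225]
 [0.5309 0.2845 0.0225]
 [0.4485 0.4153 0.0225]
 [0.4413 0.2909 0.0225]]
```

Emit:
apply_moves(
  deltas=[
    [[0,-0.2,4],0,1],
    [[0,-0.2,8],0,1],
    [[0,-0.2,11],0,1],
    [[0,-0.2,13],0,1],
    [[0,-0.2,14],0,1],
    [[0,-0.2,14.2],0,1],
    [[0,-0.2,14.2],0,1],
    [[0,-0.2,14.2],0,1],
  ],
)

```text
clock: 9.1
tcp_pos: [0.4726, 0.3503, 0.0388]
eef_rot: [1.0, -0.03, 0.001, -0.001]
ft_force: [-0.4, -0.5, -1.6]
opening: 0.0229
gripper_force: 40.4
```

Emit:
apply_moves(
  deltas=[
    [[-0.3,0,0.4],0,1],
    [[-0.3,0,0.8],0,1],
    [[-0.3,0,1.1],0,1],
    [[-0.3,0,1.2],0,1],
    [[-0.3,0,1.25],0,1],
    [[-0.3,0,1.25],0,1],
  ],
)

```text
clock: 9.6
tcp_pos: [0.4684, 0.3506, 0.0258]
eef_rot: [1.0, -0.03, -0.0, 0.0]
ft_force: [-3.0, -0.6, 4.6]
opening: 0.0221
gripper_force: 41.1
```

Contact with the tray floor; I'll release and rise.

Emit:
apply_moves(
  deltas=[
    [[0,0,0],0,0.5],
    [[0,0,0],0,0.5],
    [[0,0,0],0,0.5],
    [[0,0,0],0,0.5],
    [[0,0,-2],0,0.5],
    [[0,0,-5],0,0.5],
    [[0,0,-9],0,0.5],
    [[0,0,-13],0,0],
    [[0,0,-17],0,0],
    [[0,0,-18],0,0],
    [[0,0,-18],0,0],
  ],
)

```text
clock: 10.52
tcp_pos: [0.4714, 0.3522, 0.2106]
eef_rot: [1.0, -0.03, 0.005, -0.003]
ft_force: [0.9, 1.0, -0.6]
opening: 0.0855
gripper_force: 0.0
```

```bash
python3 - <<'E'
from workcell import robot
from h import *
s=robot.state();print(np.round(s["tcp_pos"],4),np.round(s["eef_rot"],3))
p=robot.snapshot("wrist");cv2.imwrite("pics/w5.png",p["color"]);np.savez("/tmp/w5.npz",**p)
H=hsv(p);h,ss,v=[H[...,i].astype(int) for i in range(3)];C=cloud(p)
m=big(((h<8)|(h>170))&(ss>120));Q=C[m];Q=Q[np.argsort(Q[:,0])]
for q in np.array_split(Q,4):print(np.round(np.median(q,0),4))
m=big(((h>15)&(h<38)&(ss>100)));print("tape",rect(p,m,.025),rect(p,m,.031))
E
```

```text
[0.4714 0.3522 0.2106] [ 1.    -0.03   0.005 -0.003]
[0.4131 0.3536 0.044 ]
[0.4509 0.3513 0.0459]
[0.4842 0.3494 0.046 ]
[0.5152 0.3475 0.0431]
tape (array([0.4528, 0.1928]), array([74.2, 59.7]), np.float64(1.202)) (array([0.4547, 0.1956]), array([72.9, 58.6]), np.float64(1.202))
```

View pics/w5.png

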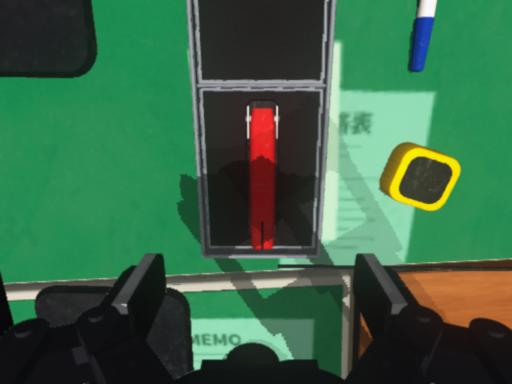

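Emit:
apply_moves(
  deltas=[
    [[-0.8,16.5,0],-1.26,0],
    [[-0.8,16.5,0],-1.26,0],
    [[-0.8,16.5,0],-1.26,0],
    [[-0.8,16.5,0],-1.26,0],
    [[-0.8,16.5,0],-1.26,0],
    [[-0.8,16.5,0],-1.26,0],
    [[-0.8,16.5,0],-1.26,0],
    [[-0.8,16.5,0],-1.26,0],
    [[-0.8,16.5,0],-1.26,0],
    [[-0.8,16.5,0],-1.26,0],
    [[-0.8,16.5,0],-1.26,0],
    [[-0.8,16.5,0],-1.26,0],
  ],
)

```text
clock: 11.57
tcp_pos: [0.4484, 0.1855, 0.2013]
eef_rot: [0.825, 0.565, -0.003, -0.001]
ft_force: [1.1, -0.3, 0.2]
opening: 0.0853
gripper_force: 0.0
```

```bash
python3 - <<'E'
from workcell import robot
from h import *
s=robot.state();q=s["eef_rot"];print(np.round(s["tcp_pos"],4),"alpha",2*np.arctan2(q[1],q[0]))
p=robot.snapshot("wrist")
H=hsv(p);h,ss,v=[H[...,i].astype(int) for i in range(3)]
m=big(((h>15)&(h<38)&(ss>100)));print("tape",m.sum(),rect(p,m,.025),rect(p,m,.031))
for n in("top","scene"):
    p=dict(np.load(f"/tmp/{n}.npz"));C=cloud(p)[p["depth"]>0]
    k=(C[:,0]>.5)&(C[:,0]<.9)&(C[:,1]>.25)&(C[:,1]<.55)&(C[:,2]>.06)
    Q=C[k];d=np.hypot(Q[:,0]-.59,Q[:,1]-.335);i=np.argsort(d)
    print(n,[(Q[j].round(3).tolist(),round(d[j],3)) for j in i[[5,50,200,800]]])
E
```

```text
[0.4484 0.1855 0.2013] alpha 1.201148884247042
tape 1967 (array([0.4517, 0.1902]), array([66.4, 58.7]), np.float64(1.201)) (array([0.4522, 0.1916]), array([65.1, 57.6]), np.float64(1.201))
top [([0.662, 0.358, 0.305], np.float64(0.075)), ([0.662, 0.357, 0.326], np.float64(0.076)), ([0.662, 0.36, 0.192], np.float64(0.076)), ([0.666, 0.356, 0.211], np.float64(0.078))]
scene [([0.659, 0.361, 0.243], np.float64(0.074)), ([0.66, 0.361, 0.435], np.float64(0.075)), ([0.659, 0.366, 0.26], np.float64(0.076)), ([0.662, 0.371, 0.297], np.float64(0.08))]
```

Emit:
apply_moves(
  deltas=[
    [[0.9,0.2,4],0,0],
    [[0.9,0.2,8],0,0],
    [[0.9,0.2,11],0,0],
    [[0.9,0.2,13],0,0],
    [[0.9,0.2,13.5],0,0],
    [[0.9,0.2,13.5],0,0],
    [[0.9,0.2,13.5],0,0],
  ],
)

```text
clock: 12.2
tcp_pos: [0.4557, 0.1938, 0.0698]
eef_rot: [0.825, 0.565, -0.0, -0.0]
ft_force: [0.4, 1.0, 0.2]
opening: 0.0854
gripper_force: 0.0
```

Emit:
apply_moves(
  deltas=[
    [[0,-0.1,2],0,0],
    [[0,-0.1,4],0,0],
    [[0,-0.1,5.2],0,0],
    [[0,-0.1,5.9],0,0],
    [[0,-0.1,5.95],0,0],
    [[0,-0.1,5.95],0,1],
    [[0,-0.1,5.95],0,1],
    [[0,-0.1,5.95],0,1],
    [[0,-0.1,5.95],0,1],
    [[0,-0.1,5.95],0,1],
    [[0,-0.1,5.95],0,1],
    [[0,-0.1,5.95],0,1],
  ],
)

```text
clock: 13.2
tcp_pos: [0.4556, 0.1947, 0.012]
eef_rot: [0.825, 0.565, 0.001, 0.0]
ft_force: [-1.5, -0.2, 5.4]
opening: 0.057
gripper_force: 43.2
```

Emit:
apply_moves(
  deltas=[
    [[0,0,-3],0,1],
    [[0,0,-6],0,1],
    [[0,0,-10],0,1],
    [[0,0,-11],0,1],
    [[0,0,-11],-0.6,1],
    [[0,0,-11],-0.6,1],
    [[0,0,-11],-0.6,1],
    [[0,0,-11],-0.6,1],
    [[0,0,-11],-0.6,1],
    [[0,0,-11],-0.6,1],
  ],
)

```text
clock: 14.03
tcp_pos: [0.4543, 0.194, 0.1198]
eef_rot: [0.621, 0.784, -0.0, -0.0]
ft_force: [-0.6, -0.1, -2.5]
opening: 0.0572
gripper_force: 45.5
```

Emit:
apply_moves(
  deltas=[
    [[9.8,13.2,0],-1.28,1],
    [[9.8,13.2,0],-1.28,1],
    [[9.8,13.2,0],-1.28,1],
    [[9.8,13.2,0],-1.28,1],
    [[9.8,13.2,0],-1.28,1],
    [[9.8,13.2,0],-1.28,1],
    [[9.8,13.2,0],-1.28,1],
    [[9.8,13.2,0],-1.28,1],
    [[9.8,13.2,0],-1.28,1],
    [[9.8,13.2,0],-1.28,1],
    [[9.8,13.2,0],-1.28,1],
    [[9.8,13.2,0],-1.28,1],
  ],
)

```text
clock: 15.03
tcp_pos: [0.5605, 0.3195, 0.1195]
eef_rot: [0.031, 1.0, -0.0, -0.001]
ft_force: [0.9, -0.1, -2.2]
opening: 0.0571
gripper_force: 45.5
```

```bash
python3 - <<'E'
from workcell import robot
from h import *
p=robot.snapshot("scene");cv2.imwrite("pics/s6.png",cv2.resize(p["color"],(800,600)))
s=robot.state();q=s["eef_rot"];print(np.round(s["tcp_pos"],4),"alpha",2*np.arctan2(q[1],q[0]))
p=robot.snapshot("wrist");cv2.imwrite("pics/w6.png",p["color"]);np.savez("/tmp/w6.npz",**p)
E
```

```text
[0.5605 0.3195 0.1195] alpha 3.077839487864408
```

View pics/s6.png

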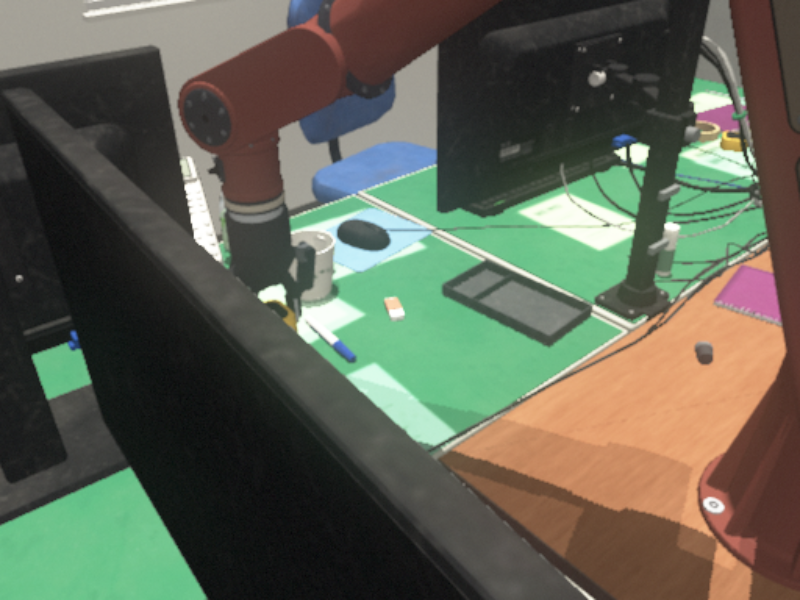

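```bash
python3 - <<'E'
from workcell import robot
from h import *
p=robot.snapshot("scene");C=cloud(p);H=hsv(p);h,s,v=[H[...,i].astype(int) for i in range(3)]
C0=cloud(dict(np.load("/tmp/scene.npz")))
new=(abs(C-C0).max(-1)>.03)&(p["depth"]>0)
k=new&(C[...,1]>.2)&(C[...,0]>.4)&(C[...,2]>.05)&(C[...,0]<.8);Q=C[k]
d=np.array([np.cos(.518),np.sin(.518)])
for z in np.arange(.05,.6,.05):
    q=Q[(Q[:,2]>=z)&(Q[:,2]<z+.05)]
    if len(q)>5:
        r=(q[:,:2]-[.5605,.3195]);print(round(z,2),len(q),"radial max",np.percentile(r@d,99).round(3),"x,y max",np.percentile(r,99,axis=0).round(3))
p=dict(np.load("/tmp/w6.npz"));C=cloud(p);k=(p["depth"]>0)
E
```

```text
0.1 274 radial max 0.187 x,y max [0.053 0.285]
0.15 503 radial max 0.012 x,y max [0.01 0.03]
0.2 912 radial max 0.028 x,y max [0.01  0.045]
0.25 1038 radial max 0.037 x,y max [0.025 0.054]
0.3 1102 radial max 0.03 x,y max [0.012 0.046]
0.35 1012 radial max 0.038 x,y max [0.013 0.065]
0.4 2445 radial max 0.044 x,y max [0.013 0.067]
0.45 2401 radial max 0.013 x,y max [-0.017  0.054]
0.5 720 radial max -0.089 x,y max [-0.107  0.013]
```

View pics/w6.png

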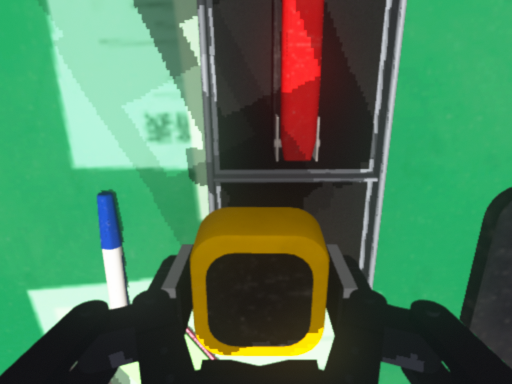

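Emit:
apply_moves(
  deltas=[
    [[-1.3,0.7,0],0,1],
    [[-2.7,1.4,2],0,1],
    [[-2.7,1.4,4],0,1],
    [[-2.7,1.4,6],0,1],
    [[-2.7,1.4,7.5],0,1],
    [[-2.7,1.4,8.5],0,1],
    [[-2.7,1.4,8.5],0,1],
    [[-2.7,1.4,8.5],0,1],
  ],
)

```text
clock: 15.85
tcp_pos: [0.5882, 0.3318, 0.0347]
eef_rot: [0.031, 1.0, -0.0, -0.001]
ft_force: [-0.1, 0.4, -0.9]
opening: 0.0571
gripper_force: 45.5
```

Emit:
apply_moves(
  deltas=[
    [[0,0,0.6],0,1],
    [[0,0,1.2],0,1],
    [[0,0,1.6],0,1],
    [[0,0,1.68],0,1],
    [[0,0,1.68],0,1],
    [[0,0,1.68],0,1],
  ],
)

```text
clock: 16.35
tcp_pos: [0.5888, 0.332, 0.0186]
eef_rot: [0.03, 1.0, 0.0, 0.0]
ft_force: [-0.4, 0.0, -3.2]
opening: 0.057
gripper_force: 45.5
```

Emit:
apply_moves(
  deltas=[
    [[0,0,0],0,0.2],
    [[0,0,0],0,0.2],
    [[0,0,0],0,0.2],
    [[0,0,-2],0,0.2],
    [[0,0,-5],0,0.2],
    [[0,0,-8],0,0.2],
    [[0,0,-12],0,0],
    [[4,0,-15],0,0],
    [[8,0,-15],0,0],
    [[8,0,-15],0,0],
    [[8,0,-15],0,0],
  ],
)

```text
clock: 17.27
tcp_pos: [0.5067, 0.3373, 0.1695]
eef_rot: [0.029, 1.0, 0.0, 0.0]
ft_force: [0.1, 0.2, -0.7]
opening: 0.0857
gripper_force: 0.0
```

```bash
python3 - <<'E'
from workcell import robot
from h import *
s=robot.state();q=s["eef_rot"];print(np.round(s["tcp_pos"],4),"alpha",2*np.arctan2(q[1],q[0]))
p=robot.snapshot("top");cv2.imwrite("pics/t7.png",p["color"][60:330,80:420])
H=hsv(p);h,s,v=[H[...,i].astype(int) for i in range(3)];C=cloud(p)
green=(h>40)&(h<95)&(s>60)
for n,m,b,z in(("eraser",~green,(260,150,292,188),.013),("marker",~((h>40)&(h<90)),(205,134,232,203),.008),("tape",(h>15)&(h<38)&(s>100),(100,140,190,240),.03)):
    try:
        m=big(m,b);print(n,m.sum(),rect(p,m,z),np.median(C[m][:,2]))
    except Exception as e:print(n,e)
E
```

```text
[0.5067 0.3373 0.1695] alpha 3.0829418062952794
eraser 285 (array([0.6206, 0.0641]), array([55.9, 23.3]), np.float64(-0.465)) 0.01089874447663489
marker 306 (array([0.6239, 0.1919]), array([133.2,  15.7]), np.float64(-0.063)) 0.013034264521572626
tape 544 (array([0.5954, 0.3285]), array([66.8, 66.7]), np.float64(-0.003)) 0.03329010153500299
```

View pics/t7.png

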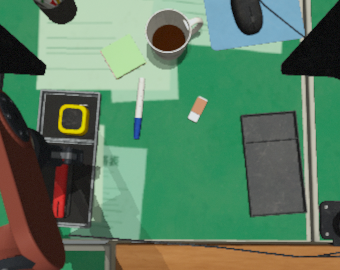

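Emit:
apply_moves(
  deltas=[
    [[-12.5,-13.8,0],0,0],
    [[-12.5,-13.8,0],0,0],
    [[-12.5,-13.8,0],0,0],
    [[-12.5,-13.8,0],0,0],
    [[-12.5,-13.8,0],0,0],
    [[-12.5,-13.8,3],0,0],
    [[-12.5,-13.8,6],0,0],
    [[-12.5,-13.8,9],0,0],
    [[-12.5,-13.8,11],0,0],
    [[-12.5,-13.8,11],0,0],
  ],
)

```text
clock: 18.15
tcp_pos: [0.6218, 0.1896, 0.0514]
eef_rot: [0.031, 1.0, -0.001, -0.005]
ft_force: [-2.0, -0.6, -0.9]
opening: 0.0854
gripper_force: 0.0
```

```bash
python3 - <<'E'
from workcell import robot
from h import *
s=robot.state();q=s["eef_rot"];print(np.round(s["tcp_pos"],4),"alpha",2*np.arctan2(q[1],q[0]))
p=robot.snapshot("wrist")
H=hsv(p);h,s,v=[H[...,i].astype(int) for i in range(3)];C=cloud(p)
m=big((h>100)&(h<130)&(s>120));print("cap",m.sum(),rect(p,m,.008))
E
```

```text
[0.6218 0.1896 0.0514] alpha 3.079532256356121
cap 2163 (array([0.5792, 0.1945]), array([47.5, 16. ]), np.float64(-0.063))
```

Emit:
apply_moves(
  deltas=[
    [[0,0.1,2],0,0],
    [[0,0.1,3],0,0],
    [[0,0.1,3.5],0,0],
    [[0,0.1,3.5],0,0],
    [[0,0.1,3.5],0,0],
  ],
  newtons=25,
)

```text
clock: 18.62
tcp_pos: [0.6259, 0.1926, 0.0242]
eef_rot: [0.03, 1.0, 0.0, 0.0]
ft_force: [-0.0, -0.5, 0.9]
opening: 0.0854
gripper_force: 0.0
```

Emit:
apply_moves(
  deltas=[
    [[0.2,0,0.8],0,0],
    [[0.2,0,1.3],0,0.4],
    [[0.2,0,1.3],0,1],
    [[0.2,0,1.3],0,1],
    [[0.2,0,1.3],0,1],
    [[0.2,0,1.3],0,1],
    [[0.2,0,1.3],0,1],
    [[0.2,0,1.3],0,1],
    [[0.2,0,1.3],0,1],
    [[0.2,0,1.3],0,1],
  ],
)

```text
clock: 19.45
tcp_pos: [0.6238, 0.1927, 0.011]
eef_rot: [0.03, 1.0, 0.0, 0.0]
ft_force: [0.0, -1.0, 0.9]
opening: 0.0149
gripper_force: 24.5
```

Emit:
apply_moves(
  deltas=[
    [[0,0,-3],0,1],
    [[0,0,-7],0,1],
    [[0,0,-10],0,1],
    [[13.1,-29.7,-10],-0.14,1],
    [[13.1,-29.7,-10],-0.14,1],
    [[13.1,-29.7,-10],-0.14,1],
    [[13.1,-29.7,-10],-0.14,1],
    [[13.1,-29.7,-10],-0.14,1],
    [[13.1,-29.7,-10],-0.14,1],
    [[13.1,-29.7,-10],-0.14,1],
    [[13.1,-29.7,-10],-0.14,1],
    [[13.1,-29.7,-10],-0.14,1],
  ],
)

```text
clock: 20.45
tcp_pos: [0.4717, -0.0999, 0.1102]
eef_rot: [-0.037, 0.999, -0.001, -0.001]
ft_force: [0.7, -0.5, -0.5]
opening: 0.0145
gripper_force: 24.5
```

Emit:
apply_moves(
  deltas=[
    [[0,0,0],0,1],
    [[0,0,0],0,1],
  ],
)

```text
clock: 20.62
tcp_pos: [0.4747, -0.0957, 0.1106]
eef_rot: [-0.039, 0.999, 0.0, 0.0]
ft_force: [0.5, 0.5, -0.4]
opening: 0.0141
gripper_force: 24.5
```

```bash
python3 - <<'E'
from workcell import robot
from h import *
s=robot.state();q=s["eef_rot"];print(np.round(s["tcp_pos"],4),"alpha",2*np.arctan2(q[1],q[0]))
p=robot.snapshot("wrist");cv2.imwrite("pics/w8.png",p["color"]);np.savez("/tmp/w8.npz",**p)
E
```

```text
[ 0.4747 -0.0957  0.1106] alpha 3.2199074792005797
```

View pics/w8.png

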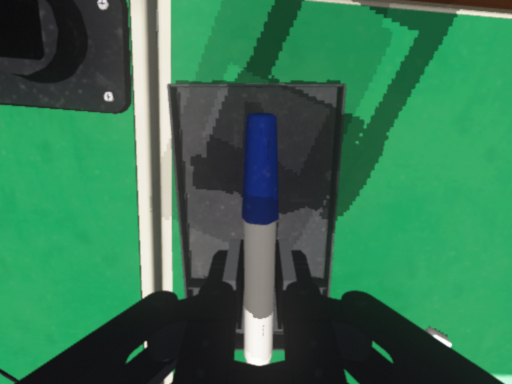

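```bash
python3 - <<'E'
from h import *
p=dict(np.load("/tmp/w8.npz"))
print("near wall",rays(p,[[171,84],[256,84],[343,84]],.0225).round(4))
print("divider",rays(p,[[196,290],[320,290],[196,280],[320,280]],.0185).round(4))
print("cap end",rays(p,[[261,114]],.108).round(4))
print("side",rays(p,[[173,130],[341,130]],.0225).round(4))
E
python3 - <<'E'
import cv2
i=cv2.imread("pics/w8.png");cv2.imwrite("pics/w8c.png",cv2.resize(i[60:310,160:360],(600,600*250//200//1)[0:2] if 0 else (480,600),interpolation=cv2.INTER_CUBIC))
E
```

```text
near wall [[ 0.4    -0.1587  0.0225]
 [ 0.3958 -0.1042  0.0225]
 [ 0.3914 -0.0484  0.0225]]
divider [[ 0.5571 -0.1407  0.0185]
 [ 0.5495 -0.041   0.0185]
 [ 0.5478 -0.1409  0.0185]
 [ 0.5402 -0.0423  0.0185]]
cap end [[ 0.4065 -0.1007  0.108 ]]
side [[ 0.4294 -0.1576  0.0225]
 [ 0.4207 -0.0451  0.0225]]
```

View pics/w8c.png

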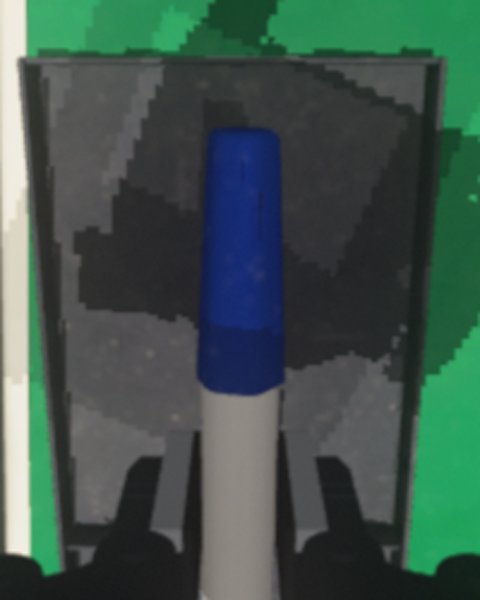

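Emit:
apply_moves(
  deltas=[
    [[0,0,3],0,1],
    [[0,0,6],0,1],
    [[0,0,8],0,1],
    [[0,0,9],0,1],
    [[0,0,9.45],0,1],
    [[0,0,9.45],0,1],
    [[0,0,9.45],0,1],
  ],
)

```text
clock: 21.25
tcp_pos: [0.4758, -0.0953, 0.0166]
eef_rot: [-0.04, 0.999, -0.0, 0.001]
ft_force: [-0.1, -0.1, 0.4]
opening: 0.0141
gripper_force: 24.5
```

Emit:
apply_moves(
  deltas=[
    [[0,0,0.1],0,1],
    [[0,0,0.1],0,0.6],
    [[0,0,0.1],0,0.6],
    [[0,0,0.1],0,0.6],
    [[0,0,0.1],0,0.6],
    [[0,0,-2],0,0.6],
    [[0,0,-5],0,0.6],
    [[0,0,-9],0,0.4],
    [[0,0,-11],0,0.4],
    [[0,0,-11],0,0.4],
  ],
)

```text
clock: 22.08
tcp_pos: [0.479, -0.0975, 0.132]
eef_rot: [-0.04, 0.999, -0.002, 0.006]
ft_force: [0.4, -0.3, -0.3]
opening: 0.0514
gripper_force: 0.0
```

Emit:
apply_moves(
  deltas=[
    [[-15.7,14.7,0],0.54,0.3],
    [[-15.7,14.7,0],0.54,0.3],
    [[-15.7,14.7,0],0.54,0.3],
    [[-15.7,14.7,0],0.54,0.3],
    [[-15.7,14.7,0],0.54,0.3],
    [[-15.7,14.7,0],0.54,0.3],
    [[-15.7,14.7,3],0.54,0.3],
    [[-15.7,14.7,5],0.54,0.3],
    [[-15.7,14.7,5],0.54,0.3],
    [[-15.7,14.7,5],0.54,0.3],
  ],
)

```text
clock: 22.92
tcp_pos: [0.6169, 0.0632, 0.0731]
eef_rot: [0.228, 0.974, -0.001, -0.003]
ft_force: [-0.5, -0.5, 0.2]
opening: 0.0599
gripper_force: 0.0
```

```bash
python3 - <<'E'
from workcell import robot
from h import *
s=robot.state();q=s["eef_rot"];print(s["clock"],np.round(s["tcp_pos"],4),"alpha",2*np.arctan2(q[1],q[0]),s["opening"])
p=robot.snapshot("wrist")
H=hsv(p);h,s,v=[H[...,i].astype(int) for i in range(3)];C=cloud(p)
m=big((~((h>38)&(h<95)&(s>60)))&(C[...,2]<.02)&(C[...,2]>.004)&(np.hypot(C[...,0]-.62,C[...,1]-.064)<.05));print("eraser",m.sum(),rect(p,m,.013))
cv2.imwrite("pics/w9.png",p["color"])
p=robot.snapshot("top");H=hsv(p);h,s,v=[H[...,i].astype(int) for i in range(3)]
m=big((h>100)&(h<130)&(s>120),(310,160,395,285));print("cap in tray",m.sum(),rect(p,m,.0125),np.median(cloud(p)[m][:,2]))
E
```

```text
22.9167 [0.6169 0.0632 0.0731] alpha 2.6807942073792916 0.059940298359155174
eraser 2782 (array([0.618 , 0.0652]), array([55.7, 22.5]), np.float64(-0.471))
cap in tray 129 (array([ 0.4312, -0.0973]), array([43.8, 14.7]), np.float64(-0.026)) 0.017845613772479934
```

View pics/w9.png

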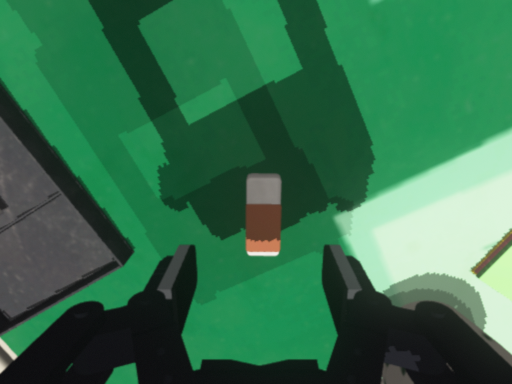

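```bash
python3 - <<'E'
from h import *
p=dict(np.load("/tmp/top.npz"));C=cloud(p)[p["depth"]>0]
k=(C[:,2]>.03)&(C[:,2]<.12)&(C[:,0]>.6)&(C[:,0]<.85)&(C[:,1]>-.05)&(C[:,1]<.2);Q=C[k]
print(np.percentile(Q,[1,50,99],axis=0).round(3))
a=2.68;X=np.array([np.cos(a),np.sin(a)]);Y=np.array([np.sin(a),-np.cos(a)])
r=Q[:,:2]-[.619,.0648];d=np.hypot(*r.T);i=d.argsort()[[3,20,100]]
print("near",Q[i].round(3),d[i].round(3),(r@X)[i].round(3),(r@Y)[i].round(3))
u=r@X;w=r@Y
print("in |x|<.05: min|y|",np.abs(w[abs(u)<.05]).min() if (abs(u)<.05).any() else None,"in |y|<.06 min|x|",np.abs(u[abs(w)<.06]).min() if (abs(w)<.06).any() else None)
E
```

```text
[[ 0.722 -0.049  0.03 ]
 [ 0.788  0.116  0.041]
 [ 0.847  0.168  0.095]]
near [[0.726 0.104 0.093]
 [0.727 0.105 0.077]
 [0.73  0.112 0.033]] [0.114 0.115 0.12 ] [-0.079 -0.079 -0.078] [0.082 0.084 0.091]
in |x|<.05: min|y| None in |y|<.06 min|x| 0.2048868387121688
```

Emit:
apply_moves(
  deltas=[
    [[0,0,2],0,0.3],
    [[0,0,4],0,0.3],
    [[0,0,5],0,0.3],
    [[0,0,5],0,0.3],
    [[0,0,5],0,0.3],
  ],
)

```text
clock: 23.43
tcp_pos: [0.6195, 0.0629, 0.0265]
eef_rot: [0.229, 0.974, 0.0, 0.0]
ft_force: [-0.3, 0.4, 0.2]
opening: 0.0597
gripper_force: 0.0
```

Emit:
apply_moves(
  deltas=[
    [[0,0.15,0.8],0,0.3],
    [[0,0.15,1.55],0,0.4],
    [[0,0.15,1.55],0,1],
    [[0,0.15,1.55],0,1],
    [[0,0.15,1.55],0,1],
    [[0,0.15,1.55],0,1],
    [[0,0.15,1.55],0,1],
    [[0,0.15,1.55],0,1],
    [[0,0.15,1.55],0,1],
  ],
)

```text
clock: 24.18
tcp_pos: [0.6201, 0.0645, 0.0106]
eef_rot: [0.228, 0.974, 0.0, 0.0]
ft_force: [-0.7, 0.6, 0.1]
opening: 0.0219
gripper_force: 26.4
```

Emit:
apply_moves(
  deltas=[
    [[0,0,0],0,0.4],
    [[0,0,0],0,0.4],
    [[0,0,0],0,0.4],
    [[0,0,-3],0,0.3],
    [[0,0,-6],0,0],
    [[0,0,-6],0.7,0],
    [[0,0,-6],0.7,0],
    [[0,0,-6],0.7,0],
    [[0,0,-6],0.7,0],
    [[0,0,-6],0.7,0],
    [[0,0,-6],0.7,0],
    [[0,0,-6],0.7,0],
  ],
)

```text
clock: 25.18
tcp_pos: [0.62, 0.0645, 0.0705]
eef_rot: [0.549, 0.836, 0.0, -0.0]
ft_force: [-0.6, -0.3, 0.0]
opening: 0.0857
gripper_force: 0.0
```

Emit:
apply_moves(
  deltas=[
    [[0,0,0],0.87,0],
    [[0,0,0],0.87,0],
    [[0,0,0],0.87,0],
    [[0,0,0],0.87,0],
    [[0,0,0],0.87,0],
    [[0,0,0],0.87,0],
    [[0,0,0],0.87,0],
    [[0,0,0],0.87,0],
    [[0,0,0],0.87,0],
  ],
)

```text
clock: 25.93
tcp_pos: [0.62, 0.0645, 0.0705]
eef_rot: [0.849, 0.529, -0.0, -0.0]
ft_force: [-0.2, -0.5, -0.4]
opening: 0.0854
gripper_force: 0.0
```

```bash
python3 - <<'E'
from workcell import robot
from h import *
s=robot.state();q=s["eef_rot"];print(s["clock"],np.round(s["tcp_pos"],4),"alpha",2*np.arctan2(q[1],q[0]),s["opening"])
p=robot.snapshot("wrist")
H=hsv(p);h,s,v=[H[...,i].astype(int) for i in range(3)];C=cloud(p)
m=big((~((h>38)&(h<95)&(s>60)))&(C[...,2]<.02)&(C[...,2]>.004)&(np.hypot(C[...,0]-.62,C[...,1]-.064)<.05));print("eraser",m.sum(),rect(p,m,.013))
E
```

```text
25.9333 [0.62   0.0645 0.0705] alpha 1.1151585978188232 0.08537590453084891
eraser 3115 (array([0.6213, 0.0656]), array([54.3, 25.1]), np.float64(-0.456))
```

Emit:
apply_moves(
  deltas=[
    [[0,0,3],0,0],
    [[0,0,5],0,0],
    [[0,0,6.2],0,0],
    [[0,0,6.45],0,0],
    [[0,0,6.45],0,0.2],
    [[0,0,6.45],0,1],
    [[0,0,6.45],0,1],
    [[0,0,6.45],0,1],
    [[0,0,6.45],0,1],
    [[0,0,6.45],0,1],
    [[0,0,6.45],0,1],
  ],
)

```text
clock: 26.9
tcp_pos: [0.6215, 0.0645, 0.0077]
eef_rot: [0.85, 0.527, 0.001, 0.001]
ft_force: [0.2, -0.0, 5.9]
opening: 0.054
gripper_force: 28.7
```

Emit:
apply_moves(
  deltas=[
    [[0,0,-3],0,1],
    [[0,0,-6],0,1],
    [[0,0,-9],0,1],
    [[-15.4,3.2,-9],1.03,1],
    [[-15.4,3.2,-9],1.03,1],
    [[-15.4,3.2,-9],1.03,1],
    [[-15.4,3.2,-9],1.03,1],
    [[-15.4,3.2,-9],1.03,1],
    [[-15.4,3.2,-9],1.03,1],
    [[-15.4,3.2,-9],1.03,1],
    [[-15.4,3.2,-9],1.03,1],
    [[-15.4,3.2,-9],1.03,1],
  ],
)

```text
clock: 27.9
tcp_pos: [0.5796, -0.0878, 0.0954]
eef_rot: [0.999, 0.038, -0.001, -0.0]
ft_force: [-0.0, 0.7, -0.0]
opening: 0.0542
gripper_force: 28.0
```

Emit:
apply_moves(
  deltas=[
    [[0,0,0],0.02,1],
    [[0,0,0],0.02,1],
    [[0,0,0],0.02,1],
  ],
)

```text
clock: 28.15
tcp_pos: [0.5801, -0.0876, 0.0957]
eef_rot: [1.0, 0.031, -0.0, -0.0]
ft_force: [-0.5, 0.6, -0.4]
opening: 0.0545
gripper_force: 28.0
```

```bash
python3 - <<'E'
from workcell import robot
from h import *
s=robot.state();q=s["eef_rot"];print(s["clock"],np.round(s["tcp_pos"],4),"alpha",2*np.arctan2(q[1],q[0]),s["opening"])
p=robot.snapshot("wrist");cv2.imwrite("pics/w10.png",p["color"]);np.savez("/tmp/w10.npz",**p)
E
```

```text
28.15 [ 0.5801 -0.0876  0.0957] alpha 0.06161853579820839 0.05445303037473018
```

View pics/w10.png

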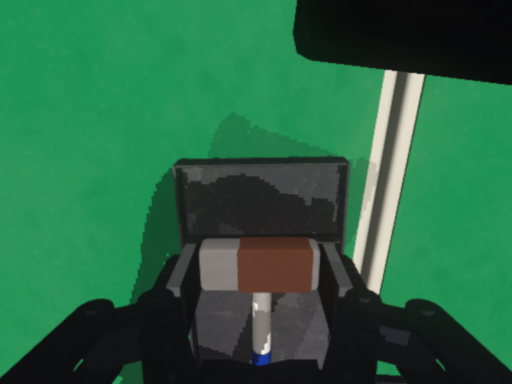

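Emit:
apply_moves(
  deltas=[
    [[0.1,0,3],-0.015,1],
    [[0.1,0,6],-0.015,1],
    [[0.1,0,7.5],-0.015,1],
    [[0.1,0,8.2],-0.015,1],
    [[0.1,0,8.3],-0.015,1],
    [[0.1,0,8.3],-0.015,1],
  ],
)

```text
clock: 28.7
tcp_pos: [0.5816, -0.0876, 0.0131]
eef_rot: [0.999, 0.038, 0.0, 0.0]
ft_force: [0.4, 0.6, 0.3]
opening: 0.054
gripper_force: 28.7
```

Emit:
apply_moves(
  deltas=[
    [[0,0,0.08],0,1],
    [[0,0,0.08],0,0.2],
    [[0,0,0.08],0,0.2],
    [[0,0,0.08],0,0.2],
    [[0,0,-2],0,0.2],
    [[0,0,-6],0,0.2],
    [[0,0,-10],0,0.2],
    [[-3,-4,-13],0,0.2],
    [[-7,-8,-15],0,0.2],
    [[-10,-12,-15],0,0.2],
    [[-10,-16,-15],0,0.2],
    [[-10,-16,-15],0,0.2],
  ],
)

```text
clock: 29.7
tcp_pos: [0.4681, 0.0657, 0.164]
eef_rot: [0.999, 0.037, 0.001, -0.0]
ft_force: [0.6, 0.5, 0.5]
opening: 0.0681
gripper_force: 0.0
```

```bash
python3 - <<'E'
from workcell import robot
from h import *
s=robot.state();print(s["clock"],np.round(s["tcp_pos"],4),np.round(s["ft_force"],2))
p=robot.snapshot("top");cv2.imwrite("pics/t11.png",cv2.resize(p["color"][60:310,80:400],(800,625))[:600])
H=hsv(p);h,s,v=[H[...,i].astype(int) for i in range(3)];C=cloud(p)
b=(310,160,395,285);m=big((C[...,2]>.012)&(v>90),(322,165,380,200));print("eraser",m.sum(),rect(p,m,.0175),np.percentile(C[m][:,2],[5,50,95]).round(4))
m=big((h>100)&(h<130)&(s>120),b);print("cap",rect(p,m,.0125))
E
```

```text
29.7 [0.4681 0.0657 0.164 ] [0.64 0.48 0.45]
eraser 269 (array([ 0.5818, -0.0882]), array([55.2, 22.6]), np.float64(-1.505)) [0.0133 0.0157 0.0187]Traceback (most recent call last):
  File "<stdin>", line 7, in <module>
  File "h.py", line 21, in rect
    c=max(cv2.findContours(m.astype(np.uint8),cv2.RETR_EXTERNAL,cv2.CHAIN_APPROX_NONE)[0],key=cv2.contourArea)
ValueError: max() iterable argument is empty
```

View pics/t11.png

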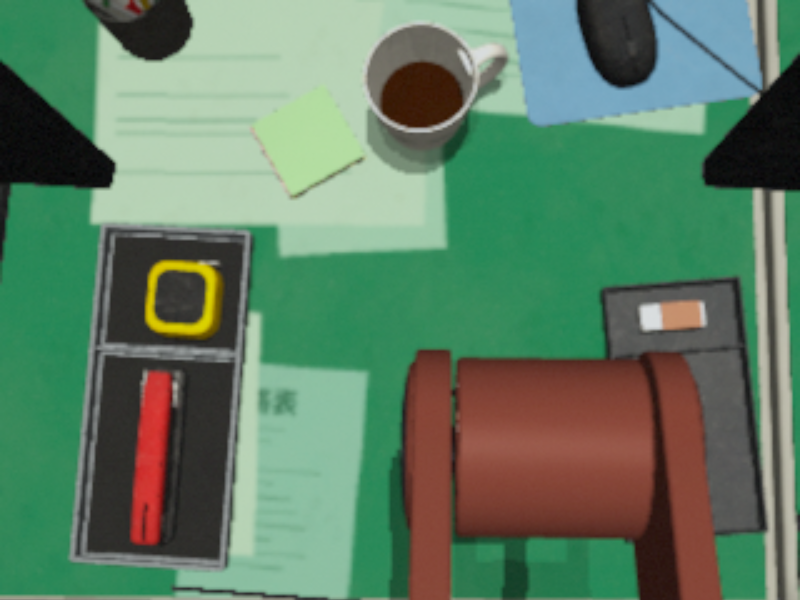

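The eraser and tape lie flat in their short compartments, and the stapler is shut and upright in the long bay. The pen was seen lying in its compartment in the previous wrist view. The mug and note pad haven't moved, and the arm is clear.

```bash
python3 -c "
from workcell import robot
print(robot.close_job())"
```

```text
the job is handed in; nothing more can be done
None
```

The job is handed in at about 30 s: I pressed the stapler shut and stood it in the tool tray with the tape measure, put the marker and eraser in the pen tray, and left the mug and note pad untouched; the arm hid the marker in the last picture, but it was lying in its compartment in the one before.

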